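Close the sample carton and draw back its sprung clamp

TASK

Close the carton of sample tubes in the packing fixture: fold the two short end flaps down flat first, then the two long side flaps down flat over them. Then take the black pull knob of the fixture's sprung clamp, draw the rod out until the dark ring on it just shows at the barrel's mouth, and finish while holding it there against the spring, so that I can lift the carton out. Do not shove the carton about in the fixture, and leave the jar, the bottle and the tape dispenser where they stand.

Things in the scene. Friction and masses are not known exactly. Their poses are not given: they have to be found in the camera images.
- fixture: Carton-closing fixture, fixed to the bench: aluminium base plate 180 x 370 x 10 mm with upright steel fences 60 mm high against the carton's +y end and its +x side, and at -y a grey bracket with the clamp barrel. Origin under the plate on the bench. Its y axis runs from the clamp towards the carton (parallel to the clamp rod), its x axis across it. The whole fixture's place and yaw vary.
- barrel_mouth (a point): Centre of the open end face (mouth) of the clamp barrel, 75 mm above the bench; the rod comes out of it towards the fixture's -y. Barrel 30 mm diameter, 78 mm long, end cap 34 mm; its bracket is lower than the barrel's top.
- knob_centre (a point): Centre of the spool-shaped black pull knob on the end of the rod, 75 mm above the bench: a waist 22 mm in diameter and 34 mm long (along the rod) between two collars 34 mm in diameter and 6 mm thick. When the rod is in, it lies 53 mm out from the barrel mouth, with 30 mm of bare 12 mm rod between barrel and knob. Free space all round it. It moves with the rod; axes as the fixture's.
- clamp_rod (a joint): How far the clamp rod is drawn out of its barrel, in m. 0 = in, its rubber pad (44 mm diameter) pressing on the carton's end; grows as the knob is pulled straight along the fixture's -y, away from the carton. An inner spring pulls it back in: about 5.6 N at 0, 12 N at the mark (140 N/m); let go, it springs in. A dark ring 4 mm wide on the bright rod is hidden in the barrel at first; its middle is at the mouth at 0.045. End stop at 0.062.
- carton: Open-topped brown cardboard shipping carton, 120 (x) x 170 (y) x 128 mm high, walls 3 mm, 1.4 to 2.2 kg, full of upright capped tubes that stay below its rim. Loose: it stands on the fixture's plate (10 mm above the bench) and is held only by the fences and the clamp. Origin at the centre of its underside; axes parallel to the fixture's: its long y axis along the clamp rod.
- flap_clamp_hinge (a point): middle of the crease of the short flap at the clamp end (carton's -y end), on the carton's outer top edge (moves with the carton; axes as the carton's). This flap: 114 mm wide, 58 mm long, 3 mm thick.
- flap_fence_hinge (a point): middle of the crease of the short flap at the fence end (carton's +y end), on the carton's outer top edge (moves with the carton; axes as the carton's). This flap: 114 mm wide, 58 mm long, 3 mm thick.
- flap_front_hinge (a point): middle of the crease of the long flap on the carton's -x side, on the carton's outer top edge (moves with the carton; axes as the carton's), 3.5 mm higher than those of the short flaps. This flap: 170 mm wide, 58 mm long, 3 mm thick.
- flap_back_hinge (a point): middle of the crease of the long flap on the carton's +x side, on the carton's outer top edge (moves with the carton; axes as the carton's), 3.5 mm higher than those of the short flaps. This flap: 170 mm wide, 58 mm long, 3 mm thick.
- flap_clamp (a joint): Angle in rad of the short flap at the clamp end: 0 = folded flat over the carton's mouth, 1.57 = upright, more = leaning outward (it starts at 1.75 to 2.2). A stiff crease (0.03 N m), so that it stays where it is left; 0.5 to 1 N at its edge folds it.
- flap_fence (a joint): Angle in rad of the short flap at the fence end: 0 = folded flat over the carton's mouth, 1.57 = upright, more = leaning outward (it starts at 1.75 to 2.2). A stiff crease (0.03 N m), so that it stays where it is left; 0.5 to 1 N at its edge folds it.
- flap_front (a joint): Angle in rad of the long flap on the -x side: 0 = folded flat over the carton's mouth, 1.57 = upright, more = leaning outward (it starts at 1.75 to 2.2). A stiff crease (0.03 N m), so that it stays where it is left; 0.5 to 1 N at its edge folds it.
- flap_back (a joint): Angle in rad of the long flap on the +x side: 0 = folded flat over the carton's mouth, 1.57 = upright, more = leaning outward (it starts at 1.75 to 2.2). A stiff crease (0.03 N m), so that it stays where it is left; 0.5 to 1 N at its edge folds it.
- jar: Bystander: amber jar with a metal lid, 72 mm diameter, 100 mm high, beyond the fence end of the fixture. Origin under its centre.
- flask: Bystander: amber sample bottle with a white cap, 58 mm diameter, 150 mm high, on the fixture's +x side. Origin under its centre.
- tape_dispenser: Bystander: grey bench tape dispenser, 150 x 62 x 89 mm, beyond the knob end of the fixture. Origin under its centre.
Mind the look-alikes: they are no part of the job. Of the things like the carton, leave any that is green, purple or red; of the rest the larger one is meant.

How it is judged (in metres and radians):
On the way, in this order (a step that is already met when the one before it is completed fails the run):
1. both short end flaps are folded down (within 0.15 rad of flat) (value of joint each of flap_clamp, flap_fence below 0.15 rad), for 0.1 s.
2. both long side flaps are folded down over them (all four within 0.15 rad of flat) (all of step 1 and value of joint each of flap_front, flap_back below 0.15 rad), for 0.1 s.
3. the rod is drawn out to its ring mark (40 to 52 mm) by the fingers and held 0.5 s (value of joint clamp_rod between 0.04 and 0.052 m and contact force between the fingers and clamp_rod above 2 N), for 0.5 s.
At the end, for the whole second after the job is handed in: All four flaps lie within 0.15 rad of flat, the carton stands within 12 mm of where it was, and the fingers hold the pull knob (more than 2 N) with the rod at rest 40 to 52 mm out, the ring at the barrel's mouth (all of step 2 and all of step 3 and velocity of joint clamp_rod between -0.01 and 0.01 m/s and distance of carton from where it was at the start of the episode below 0.012 m and angle between carton's own z axis and vertical below 0.05 rad); the arm keeps its last pose, push and grip.
It fails at once if a long flap folded in (below 0.6 rad) while a short flap is not yet down (above 0.3 rad) (value of joint any of flap_front, flap_back below 0.6 rad and value of joint any of flap_clamp, flap_fence above 0.3 rad).
It fails at once if the clamp drawn off the carton (more than 15 mm) while a flap is still up (above 0.3 rad) (value of joint clamp_rod above 0.015 m and value of joint any of flap_clamp, flap_fence, flap_front, flap_back above 0.3 rad).
It fails at once if the carton shoved more than 20 mm (distance of carton from where it was at the start of the episode above 0.02 m).
It fails at once if the jar, the bottle or the tape dispenser moved more than 30 mm (distance of any of jar, flask, tape_dispenser from where it was at the start of the episode above 0.03 m).
It also fails if it takes over 61 s, if anything falls off the work surface, if the arm or the gripper's body presses on something with over 40 N, if the wrist force passes 120 N, or if a joint passes its speed limit or range.

ROBOT

A 6-joint arm with a two-finger parallel gripper is mounted at the origin on the work surface. World frame = base frame: x ahead of the robot, y to its left, z up, the work surface at z = 0. Lengths are in mm, angles in rad, forces in N, time in s.
With the tool pointing down it reaches from about 300 to 1000 mm from the base axis. Payload 5.1 kg.
Tool frame: the origin (TCP) lies at the very end of the fingers, on their centre line; the grasp point (between the pads) lies 19 mm behind it; z points along the fingers, y is the direction in which the jaws open and shut (so a half turn about z gives the same grasp; the last joint's range is limited). The gripper opens to 95 mm and grips with 3 to 60 N. Pads are 20 mm wide; open, the fingers measure 119 mm over their backs; the gripper's body (75 mm by 180 mm) begins 59 mm behind the grasp point.
Start: joints at [1.139, 0.124, 1.65, -0, 1.367, -0.083], TCP at [222.171, 610.839, 214.656] pointing down, gripper open.
Joint ranges: [-2.61, 2.61], [-1.02, 2.33], [0.03, 2.71], [-1.35, 4.49], [0.32, 2.68], [-2.91, 2.91]. Speed limits (rad/s): [2.57, 2.57, 3.14, 3.14, 3.14, 3.14].

INTERFACE

Orientations are given as [roll, pitch, yaw] about the fixed x, y, z axes, in that order (R = Rz(yaw) Ry(pitch) Rx(roll)).
In Python, from workcell import * gives the robot as it stands.
- The arm moves only by the tool carry_out, never from a script. Its argument "commands" is a list that holds one entry, the list of rows, each a list of 7 numbers: the gripper command: -1 is fully open, 1 is shut, values between are in proportion, then the shift along the tool's x, y, z in mm, then the turn, a rotation vector about the tool's x, y, z in rad. A call has 1 to 8 rows; each row is the pose to reach, as a shift and turn from the pose measured when the call began, along the tool's axes at that moment; what a row does not reach only later rows make up. A row lasts 1/8 s, in which the tool goes at most 62.5 mm and 10.7 degrees, less where a joint would pass 70% of its speed; a pose out of reach is approached as far as the arm can. A call with a gripper value outside its range is refused whole. The fingers move at their own pace and stop on an object; "grip_force" is the grip in N (left out, the last holds). Time passes only in rows, so rows that repeat a pose let the fingers close. It gives the time, the measured TCP pose, the force and the opening at its end, in the units of the state.
- get_obs(): the state, without advancing time (a new reading comes with each control period).
- capture(name): name is "side" or "top" or "wrist"; returns the picture (420x560x3 uint8, red, green, blue); there is no depth.
- camera_params(name): a dict with "intrinsics" (3x3 intrinsics, pixels), "view" (4x4, takes a point from world to camera coordinates); the wrist camera has in their place "tool_from_camera" (4x4, takes a point from camera to tool coordinates, whose origin is the TCP and whose axes are the flange's). Camera axes: x right, y up, looking along -z (the intrinsics and any distortion apply to the point x, -y, -z); pixel columns grow to the right and rows downward; lengths in mm; the calibration is good to about 2 mm. A picture is of the moment at which its call begins: read the wrist's pose just before it. camera_params takes no time and is no camera call.
- close_job(): hands the job in, once; it reports no verdict.
The state is a dict: "t": time; "joints": joint angles; "joint_vel": joint speeds; "tau": joint torques, N m; "position": TCP position; "eef_rot": TCP orientation; "wrist_force": force on the tool from outside, world axes, zero at the start; "moment": the same for the moment, N m; "opening": finger opening in mm.
Only numpy, scipy, OpenCV 4.12 (cv2) and the standard library are available. Lean on these libraries where they do the work, as an engineer would, in place of code of your own. Each camera call takes 0.05 s, during which the arm holds its last target.

## Working session

There is one attempt and no reset: what is moved stays moved. The work goes in short steps, Python scripts to look and compute and a tool call to move; the robot and the scene stay as the last step left them, time stands still between calls to the robot, and variables do not carry over. Pictures are saved under pics/ and viewed, and the job is handed in when it is done.

Besides the shell and the picture viewer there is one more tool, called after "Call:" as name([rows], argument=value, ...), one row to a line, values as JSON. carry_out: Moves the arm, as the interface text tells. Its arguments: {"type":"object","properties":{"commands":{"type":"array"},"grip_force":{"type":"number"}},"required":["commands"]}

```bash
ls; mkdir -p pics
python3 - <<'E'
from workcell import *
import cv2
o=get_obs();print(o)
for n in("side","top","wrist"):
    cv2.imwrite(f"pics/{n}0.png",capture(n)[:,:,::-1]); print(n,camera_params(n))
E
```

```text
pics
{'t': 0.0, 'joints': array([ 1.13941139e+00,  1.24543269e-01,  1.65163348e+00, -3.75256346e-05,
        1.36748963e+00, -8.26026622e-02]), 'joint_vel': array([-7.09021283e-05,  1.47156784e-04,  1.22640832e-03,  3.48000264e-04,
       -2.89759938e-04, -8.34513067e-05]), 'tau': array([-4.83282965e-04, -4.17645943e+01, -3.59910858e+01,  7.72454822e-02,
        4.95412492e-02, -2.04247785e-04]), 'position': array([221.91658128, 610.27903376, 213.38629774]), 'eef_rot': array([-3.13952296e+00, -1.34488906e-04,  2.79281786e+00]), 'wrist_force': array([ 0.69072699,  0.12220406, -0.28256104]), 'moment': array([0.06024276, 0.00928697, 0.00727969]), 'opening': 95.20592099758204}
side {'intrinsics': array([[507.41153483,   0.        , 272.06830618],
       [  0.        , 507.41153483, 211.75726918],
       [  0.        ,   0.        ,   1.        ]]), 'view': array([[ 9.33639125e-01, -3.57845241e-01, -1.62716711e-02,
        -5.11492525e+02],
       [ 2.40278821e-01,  5.91918178e-01,  7.69349699e-01,
        -2.73179800e+02],
       [-2.65676630e-01, -7.22204718e-01,  6.38620602e-01,
      
[... 468 characters left out ...]
1.84641047e-01, -8.03610125e-03,  9.82773171e-01,
        -1.36985714e+03],
       [ 0.00000000e+00,  0.00000000e+00,  0.00000000e+00,
         1.00000000e+00]])}
wrist {'intrinsics': array([[343.30432662,   0.        , 275.73772225],
       [  0.        , 343.30432662, 207.12060543],
       [  0.        ,   0.        ,   1.        ]]), 'tool_from_camera': array([[ 1.41204775e-03,  9.64177207e-01,  2.65255195e-01,
         7.46666452e+01],
       [ 9.99998976e-01, -1.30011464e-03, -5.97558148e-04,
         7.26274953e-01],
       [-2.31289783e-04,  2.65255768e-01, -9.64178056e-01,
        -1.68533692e+02],
       [ 0.00000000e+00,  0.00000000e+00,  0.00000000e+00,
         1.00000000e+00]])}
```

View pics/side0.png

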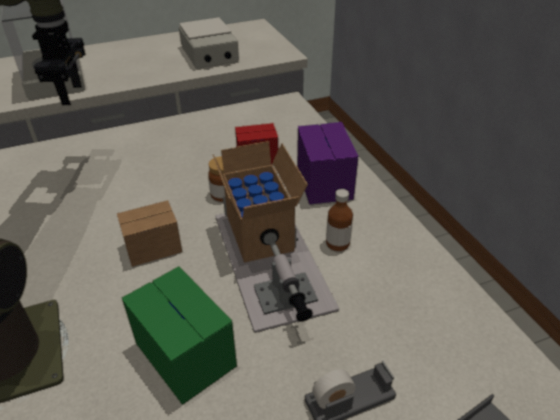

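View pics/top0.png

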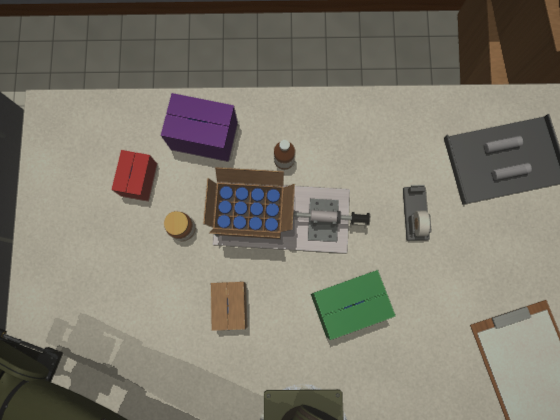

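View pics/wrist0.png

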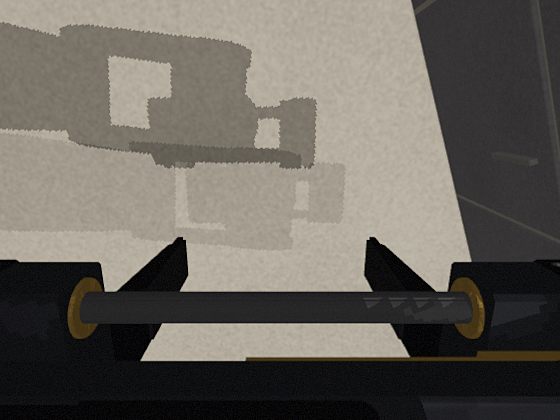

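Run:
```python
import cv2
a=cv2.imread("pics/top0.png")[140:270,170:390]
cv2.imwrite("pics/topc.png",cv2.resize(a,None,fx=3.6,fy=3.6,interpolation=cv2.INTER_CUBIC))
a=cv2.imread("pics/side0.png")[130:330,190:350]
cv2.imwrite("pics/sidec.png",cv2.resize(a,None,fx=3,fy=3,interpolation=cv2.INTER_CUBIC))
```

```text
(no output)
```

View pics/topc.png

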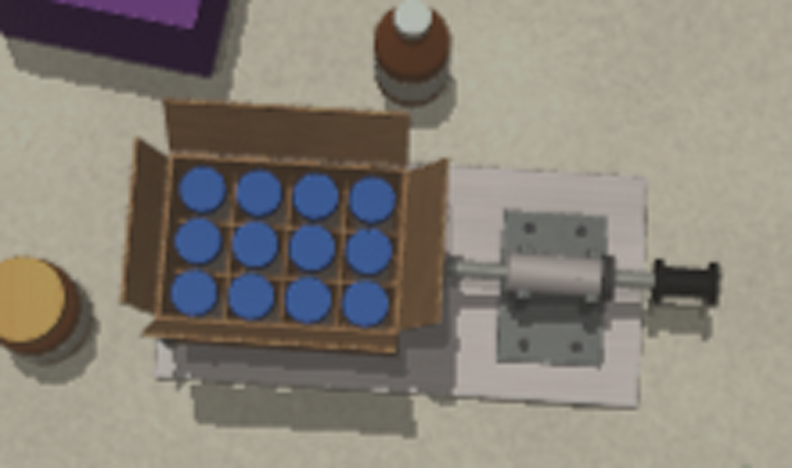

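View pics/sidec.png

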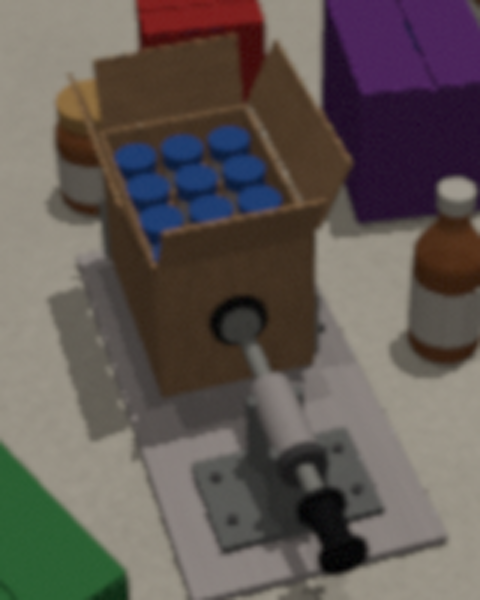

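```bash
cat > h.py <<'E'
import numpy as np
from workcell import *
from scipy.spatial.transform import Rotation as R
def ray(name,u,v,z):
    c=camera_params(name);K=c["intrinsics"];V=c["view"]
    d=np.array([(u-K[0,2])/K[0,0],-(v-K[1,2])/K[1,1],-1.]);Rm=V[:3,:3]
    o=-Rm.T@V[:3,3];w=Rm.T@d
    return o+w*(z-o[2])/w[2]
def proj(name,p):
    c=camera_params(name);K=c["intrinsics"];V=c["view"]
    q=V[:3,:3]@np.array(p,float)+V[:3,3]
    return np.array([K[0,2]+K[0,0]*q[0]/-q[2],K[1,2]+K[1,1]*q[1]/q[2]])
E
python3 - <<'E'
from h import *
f=lambda u,v,z:ray("top",170+(u+.5)/3.6-.5,140+(v+.5)/3.6-.5,z).round(1)
for n,u,v,z in[("p+-",647,178,10),("p--",638,407,10),("p-+",157,381,10),("kL",656,282,75),("kR",716,284,75),("c++",172,152,138),("c+-",405,167,138),("c-+",162,318,138),("c--",396,330,138),("mouth",613,280,75),("padend",458,267,75),("t+",408,120,190)]:print(n,f(u,v,z))
g=lambda u,v,z:ray("side",190+(u+.5)/3-.5,130+(v+.5)/3-.5,z).round(1)
for n,u,v,z in[("c--",160,265,138),("c+-",318,215,138),("c++",250,107,138),("p--",195,597,10),("p+-",445,540,10),("k end",340,553,75),("mouth",305,465,75)]:print(n,g(u,v,z))
E
```

```text
p+- [ 638.1 -141.8   10. ]
p-- [ 460.5 -128.9   10. ]
p-+ [483.6 236.5  10. ]
kL [ 545.8 -136.8   75. ]
kR [ 543.9 -180.7   75. ]
c++ [632.5 212.  138. ]
c+- [619.9  46.7 138. ]
c-+ [513.5 217.6 138. ]
c-- [503.5  54.2 138. ]
mouth [ 547.6 -105.4   75. ]
padend [558.4   8.1  75. ]
t+ [641.   44.6 190. ]
c-- [506.6  54.6 138. ]
c+- [629.4  64.6 138. ]
c++ [633.2 210.3 138. ]
p-- [ 463.4 -125.8   10. ]
p+- [ 635.6 -143.6   10. ]
k end [ 543.2 -175.1   75. ]
mouth [ 551.  -100.5   75. ]
```

```bash
cat >> h.py <<'E'
yaw=-0.07
X=np.array([np.cos(yaw),np.sin(yaw),0]);Y=np.array([-np.sin(yaw),np.cos(yaw),0])
C=np.array([567.5,132.5,0.])
def rel(p,yw=np.pi/2+yaw):
    o=get_obs();Rt=R.from_euler('xyz',o["eef_rot"])
    T=R.from_euler('xyz',[np.pi,0,yw])
    return (Rt.inv().apply(np.array(p)-o["position"])).round(1),(Rt.inv()*T).as_rotvec().round(3)
def loc():
    o=get_obs();q=o["position"]-C
    return dict(t=o["t"],fx=round(q@X,1),fy=round(q@Y,1),z=round(q[2],1),F=o["wrist_force"].round(1),op=round(o["opening"],1),rpy=o["eef_rot"].round(3))
E
python3 - <<'E'
from h import *
print(loc(),rel(C+150*Y+[0,0,230]))
E
```

```text
{'t': 0.15, 'fx': np.float64(-378.1), 'fy': np.float64(452.6), 'z': np.float64(213.7), 'F': array([-0.1, -0.1,  0.3]), 'op': 94.9, 'rpy': array([-3.14 , -0.   ,  2.793])} (array([-446.8, -186.9,  -16.1]), array([-1.000e-03,  1.000e-03,  1.292e+00]))
```

Call:
carry_out([
  [[1,-56,-23,-16,0,0,0.17],[1,-112,-47,-16,0,0,0.34],[1,-168,-70,-16,0,0,0.51],[1,-224,-94,-16,0,0,0.68],[1,-280,-117,-16,0,0,0.85],[1,-336,-140,-16,0,0,1.02],[1,-392,-164,-16,0,0,1.17],[1,-447,-187,-16,0,0,1.29]],
])

```text
t: 1.15
position: [579.2, 280.3, 229.6]
eef_rot: [-3.141, 0.002, 1.498]
wrist_force: [0.3, 0.2, -1.0]
opening: 20.4
```

Run:
```python
from h import *
import cv2
print(loc(),rel(C+150*Y+[0,0,230]))
cv2.imwrite("pics/w1.png",capture("wrist")[:,:,::-1])
```

```text
{'t': 1.15, 'fx': np.float64(1.4), 'fy': np.float64(148.2), 'z': np.float64(229.6), 'F': array([ 0.3,  0.2, -1. ]), 'op': 20.4, 'rpy': array([-3.141e+00,  2.000e-03,  1.498e+00])} (array([ 1.8, -1.4, -0.4]), array([-0.001,  0.002, -0.002]))
```

View pics/w1.png

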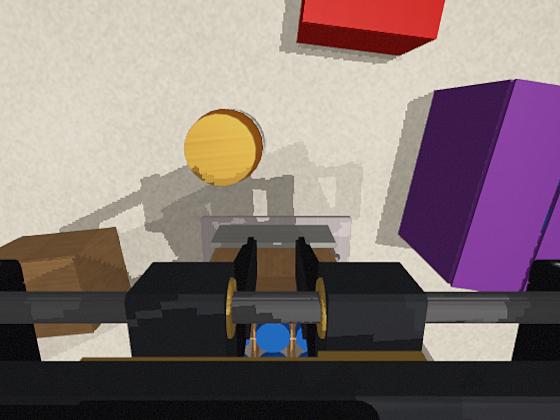

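Call:
carry_out([
  [[1,0,0,31,0,0,0],[1,0,0,62,0,0,0],[1,-17,0,62,0,0,0],[1,-33,0,61,0,0,0],[1,-48,0,52,0,0,0],[1,-61,0,48,0,0,0],[1,-73,0,52,0,0,0],[1,-83,0,59,0,0,0]],
])

```text
t: 2.2
position: [577.7, 191.2, 171.2]
eef_rot: [3.137, 0.005, 1.49]
wrist_force: [0.6, 0.8, -0.6]
opening: 0.4
```

Run:
```python
from h import *
import cv2
print(loc())
cv2.imwrite("pics/s2.png",cv2.resize(capture("side")[100:340,150:400,::-1],None,fx=2.4,fy=2.4))
```

```text
{'t': 2.2, 'fx': np.float64(6.0), 'fy': np.float64(59.3), 'z': np.float64(171.2), 'F': array([ 0.6,  0.8, -0.6]), 'op': 0.4, 'rpy': array([3.137, 0.005, 1.49 ])}
```

View pics/s2.png

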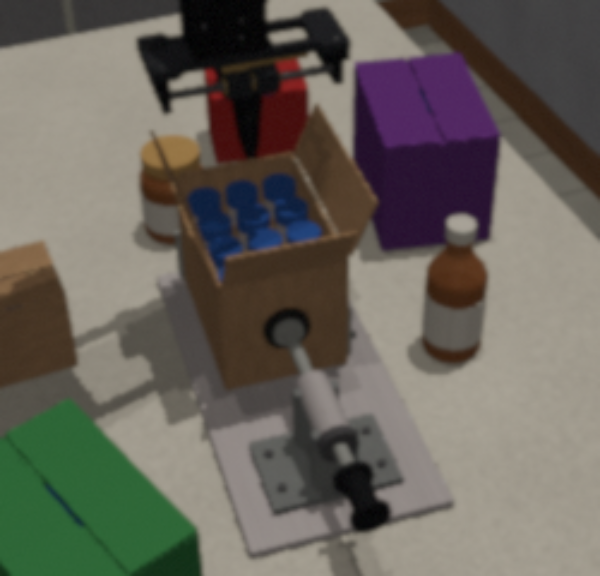

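Call:
carry_out([
  [[1,-5,-2,9,0,0,0],[1,-8,-4,17,0,0,0],[1,-10,-5,23,0,0,0],[1,-10,-5,27,0,0,0],[1,-10,-5,29,0,0,0],[1,-10,-5,29,0,0,0]],
])

```text
t: 3.0
position: [570.9, 180.4, 141.2]
eef_rot: [3.14, 0.007, 1.49]
wrist_force: [-2.4, -1.6, 5.1]
opening: 0.4
```

Run:
```python
from h import *
import cv2
print(loc())
cv2.imwrite("pics/s3.png",cv2.resize(capture("side")[100:340,150:400,::-1],None,fx=2.4,fy=2.4))
```

```text
{'t': 3.0, 'fx': np.float64(0.1), 'fy': np.float64(48.0), 'z': np.float64(141.2), 'F': array([-2.4, -1.6,  5.1]), 'op': 0.4, 'rpy': array([3.14 , 0.007, 1.49 ])}
```

View pics/s3.png

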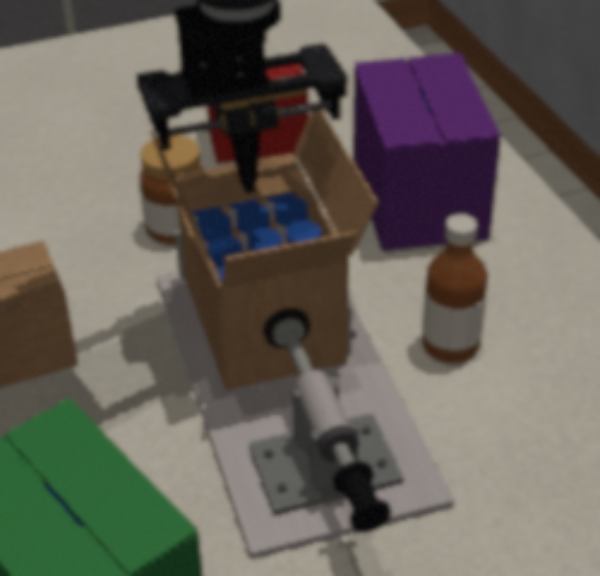

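Call:
carry_out([
  [[1,0,0,-45,0,0,-0.01],[1,0,0,-85,0,0,-0.01],[1,-50,0,-85,0,0,-0.01],[1,-100,0,-85,0,0,-0.01],[1,-150,0,-85,0,0,-0.01],[1,-196,0,-85,0,0,-0.01],[1,-196,0,-55,0,0,-0.01],[1,-196,0,-27,0,0,-0.01]],
])

```text
t: 4.05
position: [555.4, -15.5, 168.9]
eef_rot: [3.139, 0.007, 1.499]
wrist_force: [-0.2, 0.1, 0.2]
opening: 0.3
```

Run:
```python
from h import *
import cv2
print(loc())
cv2.imwrite("pics/s4.png",cv2.resize(capture("side")[100:340,150:400,::-1],None,fx=2.4,fy=2.4))
```

```text
{'t': 4.05, 'fx': np.float64(-1.7), 'fy': np.float64(-148.5), 'z': np.float64(168.9), 'F': array([-0.2,  0.1,  0.2]), 'op': 0.3, 'rpy': array([3.139, 0.007, 1.499])}
```

View pics/s4.png

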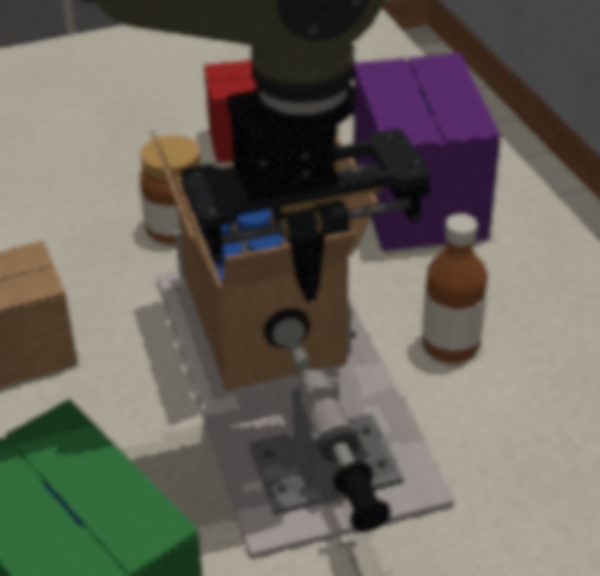

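Call:
carry_out([
  [[1,17,1,0,0,0,0],[1,33,1,0,0,0,0],[1,48,1,-8,0,0,0],[1,61,1,-12,0,0,0],[1,73,1,-8,0,0,0],[1,83,1,-2,0,0,0],[1,91,1,7,0,0,0],[1,96,1,16,0,0,0]],
])

```text
t: 5.1
position: [560.1, 81.0, 146.1]
eef_rot: [-3.135, 0.007, 1.499]
wrist_force: [-1.0, 0.6, 0.8]
opening: 0.5
```

Run:
```python
from h import *
print(loc())
```

```text
{'t': 5.1, 'fx': np.float64(-3.8), 'fy': np.float64(-51.9), 'z': np.float64(146.1), 'F': array([-1. ,  0.6,  0.8]), 'op': 0.5, 'rpy': array([-3.135,  0.007,  1.499])}
```

Overshoots a bit downward; now press the last ~5 mm, then lift.

Call:
carry_out([
  [[1,3,0,3,0,0,0],[1,3,0,5,0,0,0],[1,3,0,5,0,0,0]],
])

```text
t: 5.48
position: [560.4, 84.0, 141.3]
eef_rot: [-3.136, 0.006, 1.499]
wrist_force: [-1.4, 0.4, 1.0]
opening: 0.3
```

Run:
```python
from h import *
print(loc())
```

```text
{'t': 5.475, 'fx': np.float64(-3.7), 'fy': np.float64(-48.9), 'z': np.float64(141.3), 'F': array([-1.4,  0.4,  1. ]), 'op': 0.3, 'rpy': array([-3.136,  0.006,  1.499])}
```

Call:
carry_out([
  [[1,0,0,1.5,0,0,0],[1,0,0,1.5,0,0,0],[1,0,0,-45,0,0,0],[1,0,0,-87,0,0,0],[1,20,-50,-87,0,0,0],[1,40,-90,-87,0,0,0],[1,49,-125,-87,0,0,0],[1,49,-125,-87,0,0,0]],
])

```text
t: 6.48
position: [438.5, 142.8, 228.7]
eef_rot: [-3.137, 0.006, 1.501]
wrist_force: [-0.0, 0.6, 0.5]
opening: 0.3
```

Run:
```python
from h import *
import cv2
print(loc())
cv2.imwrite("pics/s5.png",cv2.resize(capture("side")[100:340,150:400,::-1],None,fx=2.4,fy=2.4))
cv2.imwrite("pics/t5.png",cv2.resize(capture("top")[140:270,170:390,::-1],None,fx=3.6,fy=3.6))
```

```text
{'t': 6.475, 'fx': np.float64(-129.4), 'fy': np.float64(1.2), 'z': np.float64(228.7), 'F': array([-0. ,  0.6,  0.5]), 'op': 0.3, 'rpy': array([-3.137,  0.006,  1.501])}
```

View pics/s5.png

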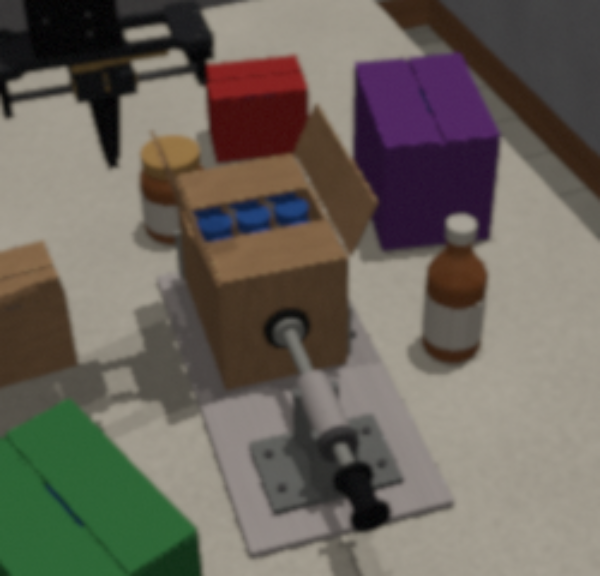

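View pics/t5.png

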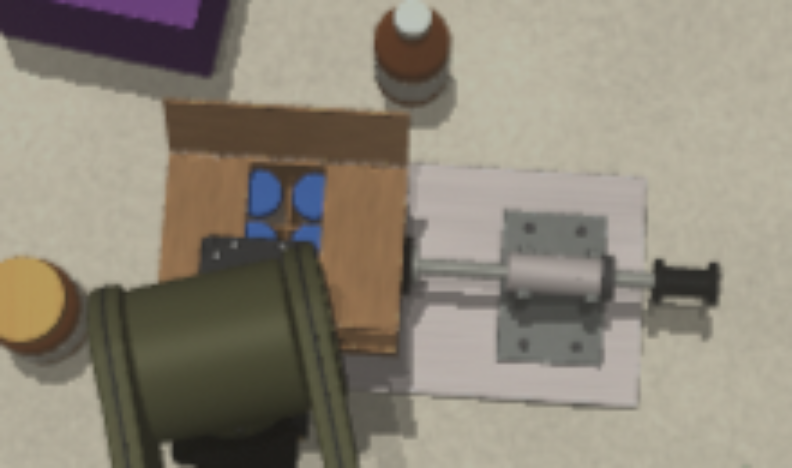

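Call:
carry_out([
  [[1,0,0,30,0,0,0],[1,0,0,57,0,0,0],[1,20,37,57,0,0,0],[1,0,52,48,0,0,0],[1,0,65,43,0,0,0],[1,0,77,47,0,0,0],[1,0,87,53,0,0,0],[1,0,94,61,0,0,0]],
])

```text
t: 7.58
position: [534.2, 135.3, 166.9]
eef_rot: [-3.137, 0.006, 1.5]
wrist_force: [0.2, -0.3, 0.8]
opening: 0.8
```

Run:
```python
from h import *
print(loc())
```

```text
{'t': 7.575, 'fx': np.float64(-33.4), 'fy': np.float64(0.5), 'z': np.float64(166.9), 'F': array([ 0.2, -0.3,  0.8]), 'op': 0.8, 'rpy': array([-3.137,  0.006,  1.5  ])}
```

Call:
carry_out([
  [[1,0,4,9,0,0,0],[1,0,6,16,0,0,0],[1,0,7,20,0,0,0],[1,0,7,22,0,0,0],[1,0,7,23,0,0,0],[1,0,7,23,0,0,0]],
])

```text
t: 8.32
position: [541.0, 134.8, 144.7]
eef_rot: [-3.137, 0.006, 1.5]
wrist_force: [-2.7, 0.6, 4.6]
opening: 0.6
```

Run:
```python
from h import *
print(loc())
```

```text
{'t': 8.325, 'fx': np.float64(-26.5), 'fy': np.float64(0.4), 'z': np.float64(144.7), 'F': array([-2.7,  0.6,  4.6]), 'op': 0.6, 'rpy': array([-3.137,  0.006,  1.5  ])}
```

Call:
carry_out([
  [[1,0,0,-45,0,0,0],[1,0,0,-85,0,0,0],[1,0,50,-85,0,0,0],[1,0,100,-85,0,0,0],[1,0,155,-85,0,0,0],[1,0,155,-85,0,0,0],[1,0,155,-50,0,0,0],[1,0,155,-26,0,0,0]],
])

```text
t: 9.32
position: [694.6, 123.9, 168.7]
eef_rot: [-3.136, 0.006, 1.5]
wrist_force: [-0.4, -0.3, -0.1]
opening: 0.7
```

Run:
```python
from h import *
import cv2
print(loc())
cv2.imwrite("pics/s6.png",cv2.resize(capture("side")[100:340,150:400,::-1],None,fx=2.4,fy=2.4))
```

```text
{'t': 9.325, 'fx': np.float64(127.4), 'fy': np.float64(0.4), 'z': np.float64(168.7), 'F': array([-0.4, -0.3, -0.1]), 'op': 0.7, 'rpy': array([-3.136,  0.006,  1.5  ])}
```

View pics/s6.png

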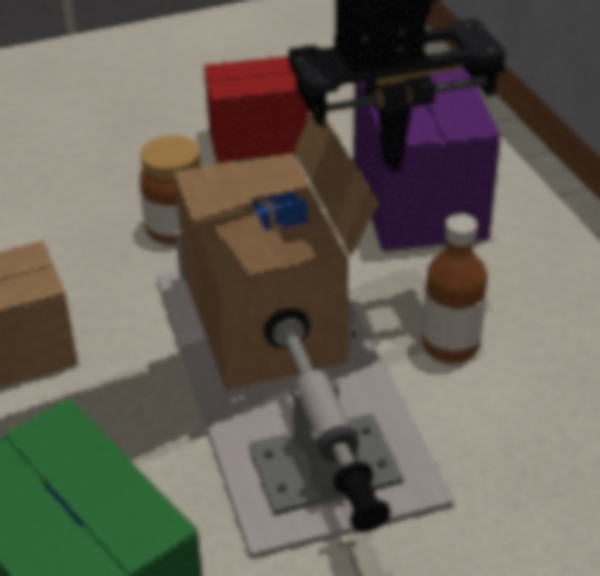

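Call:
carry_out([
  [[1,0,-18,-2,0,0,0],[1,0,-35,-3,0,0,0],[1,0,-50,-12,0,0,0],[1,0,-63,-16,0,0,0],[1,0,-75,-13,0,0,0],[1,0,-85,-6,0,0,0],[1,0,-93,2,0,0,0],[1,0,-97,10,0,0,0]],
])

```text
t: 10.38
position: [594.8, 130.6, 154.4]
eef_rot: [-3.129, 0.007, 1.5]
wrist_force: [1.4, 0.8, 0.6]
opening: 0.6
```

Run:
```python
from h import *
print(loc())
```

```text
{'t': 10.375, 'fx': np.float64(27.3), 'fy': np.float64(0.0), 'z': np.float64(154.4), 'F': array([1.4, 0.8, 0.6]), 'op': 0.6, 'rpy': array([-3.129,  0.007,  1.5  ])}
```

Call:
carry_out([
  [[1,0,0,5,0,0,0],[1,0,0,8,0,0,0],[1,0,0,10,0,0,0],[1,0,0,10.5,0,0,0],[1,0,0,10.5,0,0,0]],
])

```text
t: 11.0
position: [594.9, 130.5, 144.7]
eef_rot: [-3.129, 0.007, 1.5]
wrist_force: [-2.7, -0.0, 5.0]
opening: 0.3
```

Run:
```python
from h import *
print(loc())
```

```text
{'t': 11.0, 'fx': np.float64(27.5), 'fy': np.float64(-0.1), 'z': np.float64(144.7), 'F': array([-2.7, -0. ,  5. ]), 'op': 0.3, 'rpy': array([-3.129,  0.007,  1.5  ])}
```

Call:
carry_out([
  [[1,0,0,-45,0,0,0],[1,0,0,-85,0,0,0],[1,-50,-8,-85,0,0,0],[0.2,-100,-16,-85,0,0,0],[0.2,-155,-22,-85,0,0,0],[0.2,-210,-30,-85,0,0,0],[0.2,-260,-30,-60,0,0,0],[0.2,-291,-30,-20,0,0,0]],
])

```text
t: 12.0
position: [545.8, -160.4, 168.3]
eef_rot: [-3.135, 0.009, 1.498]
wrist_force: [0.3, 0.4, -0.8]
opening: 37.5
```

Run:
```python
from h import *
import cv2
print(loc())
cv2.imwrite("pics/s7.png",cv2.resize(capture("side")[100:340,150:400,::-1],None,fx=2.4,fy=2.4))
cv2.imwrite("pics/w7.png",capture("wrist")[:,:,::-1])
```

```text
{'t': 12.0, 'fx': np.float64(-1.2), 'fy': np.float64(-293.7), 'z': np.float64(168.3), 'F': array([ 0.3,  0.4, -0.8]), 'op': 37.5, 'rpy': array([-3.135,  0.009,  1.498])}
```

View pics/s7.png

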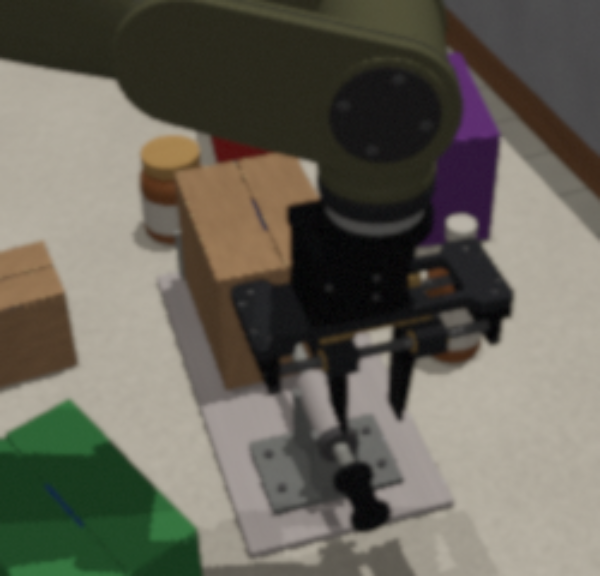

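View pics/w7.png

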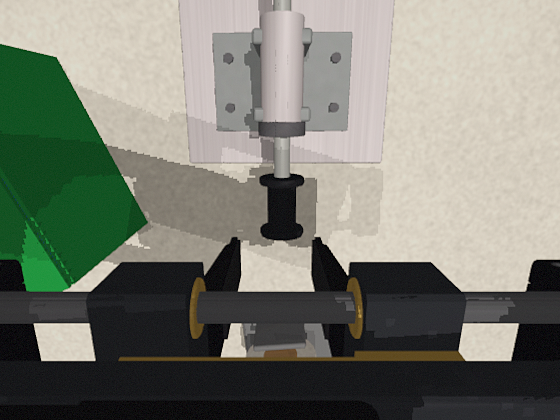

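```bash
cat >> h.py <<'E'
def wray(u,v,z):
    c=camera_params("wrist");K=c["intrinsics"];T=c["tool_from_camera"];o=get_obs()
    Rt=R.from_euler('xyz',o["eef_rot"])
    d=np.array([(u-K[0,2])/K[0,0],-(v-K[1,2])/K[1,1],-1.])
    w=Rt.apply(T[:3,:3]@d);p=o["position"]+Rt.apply(T[:3,3])
    return p+w*(z-p[2])/w[2]
E
python3 - <<'E'
from h import *
for n,u,v,z in [("col near",281.5,176,92),("col near R",281.5,188,92),("mid",282,205,75),("mouth",282,133,90),("far edge",282,239,75),("waist mid top",282,207,86)]:
    p=wray(u,v,z);q=p-C;print(n,p.round(1),(q@X).round(1),(q@Y).round(1))
E
```

```text
col near [ 546.6 -127.3   92. ] -2.6 -260.6
col near R [ 546.  -135.9   92. ] -2.6 -269.2
mid [ 545.2 -153.    75. ] -2.3 -286.4
mouth [549. -98.  90.] -2.3 -231.2
far edge [ 543.3 -180.8   75. ] -2.3 -314.3
waist mid top [ 545.3 -151.5   86. ] -2.3 -284.9
```

```bash
python3 - <<'E'
from h import *
c=camera_params("wrist");K=c["intrinsics"];T=np.linalg.inv(c["tool_from_camera"])
for p in [(0,0,0),(10,18.7,0),(10,-18.7,0),(10,0,0)]:
    q=T[:3,:3]@np.array(p)+T[:3,3];print(p,(K[0,2]+K[0,0]*q[0]/-q[2]).round(1),(K[1,2]+K[1,1]*q[1]/q[2]).round(1))
E
python3 - <<'E'
import cv2
a=cv2.imread("pics/w7.png")[110:260,200:360]
cv2.imwrite("pics/w7c.png",cv2.resize(a,None,fx=4,fy=4,interpolation=cv2.INTER_CUBIC))
E
```

```text
(0, 0, 0) 275.3 259.7
(10, 18.7, 0) 311.0 242.1
(10, -18.7, 0) 239.6 242.0
(10, 0, 0) 275.3 242.0
```

View pics/w7c.png

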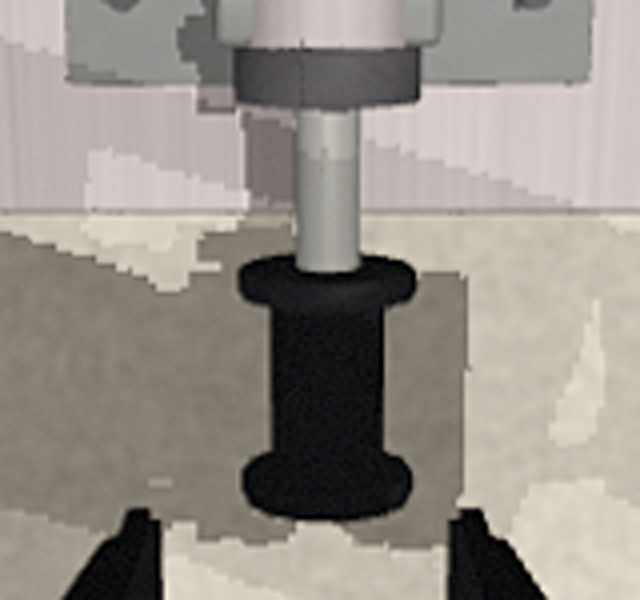

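Call:
carry_out([
  [[-0.1,6,-1,0,0,0,0],[-0.1,6,-1,30,0,0,0],[-0.1,6,-1,60,0,0,0],[-0.1,6,-1,80,0,0,0],[-0.1,6,-1,80,0,0,0]],
])

```text
t: 12.72
position: [538.7, -152.3, 80.7]
eef_rot: [-3.119, 0.005, 1.497]
wrist_force: [0.0, 0.5, -0.7]
opening: 52.1
```

Run:
```python
from h import *
import cv2
print(loc())
a=capture("wrist")[:,:,::-1][110:290,180:380]
cv2.imwrite("pics/w8.png",cv2.resize(a,None,fx=3.3,fy=3.3,interpolation=cv2.INTER_CUBIC))
```

```text
{'t': 12.725, 'fx': np.float64(-8.8), 'fy': np.float64(-286.1), 'z': np.float64(80.7), 'F': array([ 0. ,  0.5, -0.7]), 'op': 52.1, 'rpy': array([-3.119,  0.005,  1.497])}
```

View pics/w8.png

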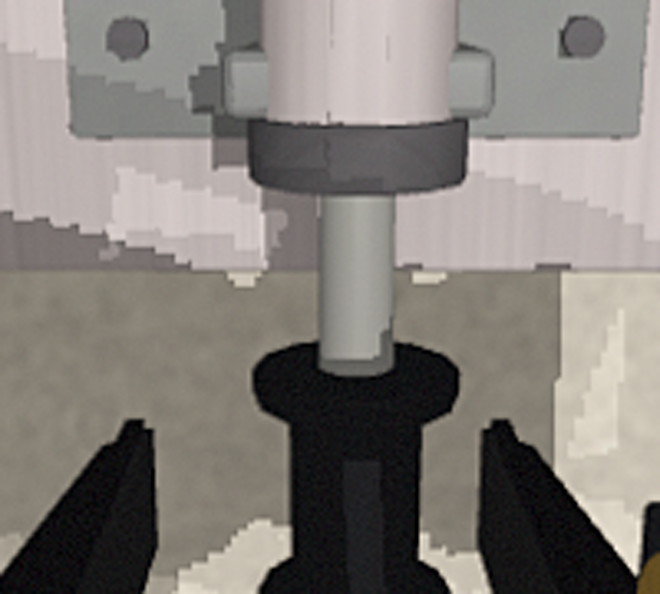

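Call:
carry_out([
  [[-0.1,0,6.5,0,-0.022,0,0],[-0.1,0,6.5,12,-0.022,0,0],[-0.1,0,6.5,25,-0.022,0,0],[-0.1,0,6.5,25,-0.022,0,0]],
])

```text
t: 13.28
position: [544.0, -152.9, 54.9]
eef_rot: [-3.14, 0.004, 1.497]
wrist_force: [-0.7, -0.3, 0.4]
opening: 51.9
```

Run:
```python
from h import *
import cv2
print(loc())
a=capture("wrist")[:,:,::-1][110:290,180:380]
cv2.imwrite("pics/w9.png",cv2.resize(a,None,fx=3.3,fy=3.3,interpolation=cv2.INTER_CUBIC))
```

```text
{'t': 13.275, 'fx': np.float64(-3.4), 'fy': np.float64(-286.4), 'z': np.float64(54.9), 'F': array([-0.7, -0.3,  0.4]), 'op': 51.9, 'rpy': array([-3.14 ,  0.004,  1.497])}
```

View pics/w9.png

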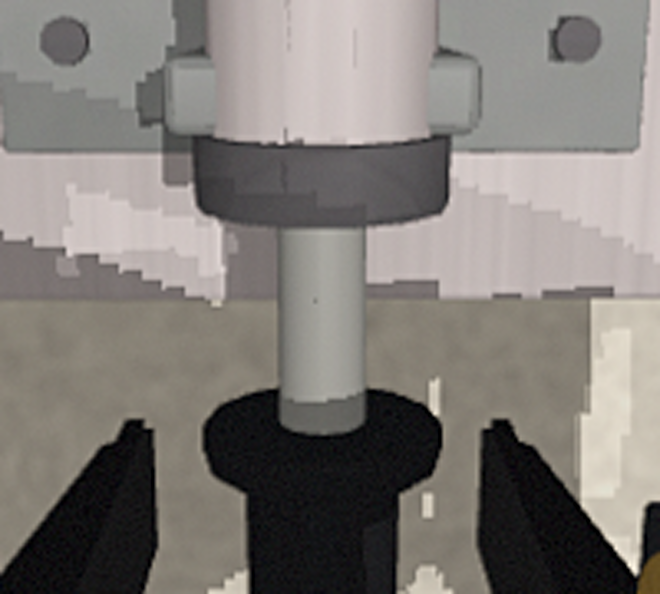

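Run:
```python
from h import *
for v in (258,262,236,240):
    p=wray(275,v,75);print(v,((p-get_obs()["position"])@Y).round(1))
```

```text
258 9.6
262 7.5
236 20.6
240 18.6
```

```bash
cat > j.py <<'E'
from h import *
def wr(pos,rpy,u,v,z):
    c=camera_params("wrist");K=c["intrinsics"];T=c["tool_from_camera"]
    Rt=R.from_euler('xyz',rpy)
    d=np.array([(u-K[0,2])/K[0,0],-(v-K[1,2])/K[1,1],-1.])
    w=Rt.apply(T[:3,:3]@d);p=np.array(pos)+Rt.apply(T[:3,3])
    return ((p+w*(z-p[2])/w[2]-C)@Y).round(1)
a=([545.8,-160.4,168.3],[-3.135,.009,1.498]);b=([538.7,-152.3,80.7],[-3.119,.005,1.497]);c=([544,-152.9,54.9],[-3.14,.004,1.497])
print("w7 junction z81",wr(*a,282,110+272/4,81),"mouth cap rim bottom z90 (107)",wr(*a,282,110+107/4,92),"cap rim top",wr(*a,282,110+47/4,92))
print("w8 junction",wr(*b,288,110+375/3.3,81),"cap",wr(*b,288,110+192/3.3,92))
print("w9 junction",wr(*c,277,110+434/3.3,81),"cap",wr(*c,277,110+226/3.3,92))
for n,q,r in(("w7",a,110+480/4),("w8",b,110+565/3.3)):print(n,"far collar widest z75",wr(*q,282,r,75))
E
python3 j.py
```

```text
w7 junction z81 -266.6 mouth cap rim bottom z90 (107) -235.2 cap rim top -225.1
w8 junction -265.8 cap -235.4
w9 junction -265.9 cap -235.5
w7 far collar widest z75 -310.3
w8 far collar widest z75 -301.7
```

Call:
carry_out([
  [[-0.1,-3,0.5,-0.5,0,0,0],[0.5,-3,0.5,-0.5,0,0,0],[1,-3,0.5,-0.5,0,0,0],[1,-3,0.5,-0.5,0,0,0],[1,-3,0.5,-0.5,0,0,0],[1,-3,0.5,-0.5,0,0,0]],
], grip_force=35)

```text
t: 14.08
position: [544.6, -156.1, 56.3]
eef_rot: [-3.14, 0.005, 1.497]
wrist_force: [-2.4, 1.2, 1.7]
opening: 21.5
```

Run:
```python
from h import *
import cv2
print(loc())
a=capture("wrist")[:,:,::-1][110:290,180:380]
cv2.imwrite("pics/w10.png",cv2.resize(a,None,fx=3.3,fy=3.3,interpolation=cv2.INTER_CUBIC))
cv2.imwrite("pics/t10.png",cv2.resize(capture("top")[140:270,170:390,::-1],None,fx=3.6,fy=3.6))
```

```text
{'t': 14.075, 'fx': np.float64(-2.6), 'fy': np.float64(-289.5), 'z': np.float64(56.3), 'F': array([-2.4,  1.2,  1.7]), 'op': 21.5, 'rpy': array([-3.14 ,  0.005,  1.497])}
```

View pics/w10.png

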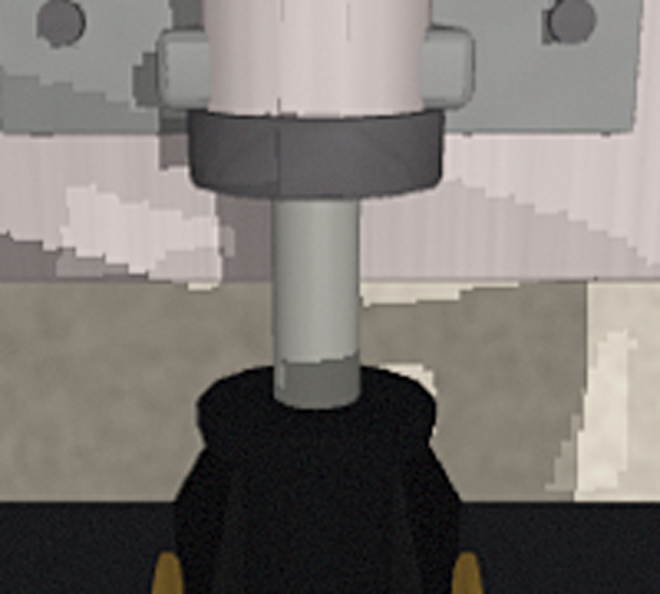

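View pics/t10.png

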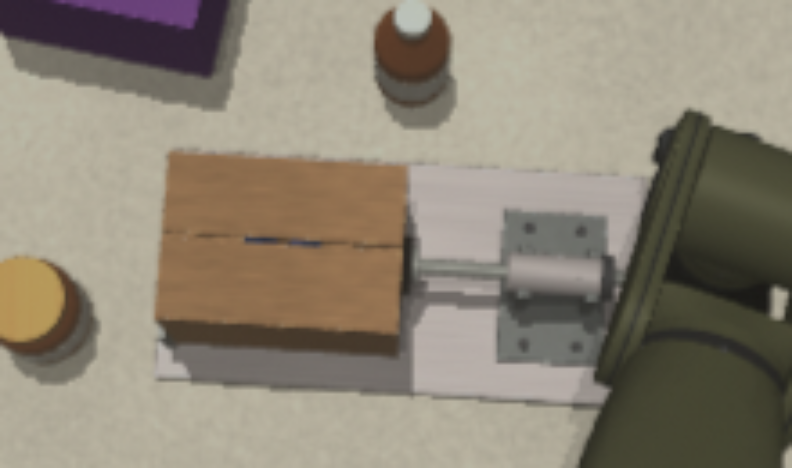

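Call:
carry_out([
  [[1,-7,0,0,0,0,0],[1,-14,0,0,0,0,0],[1,-21,0,0,0,0,0],[1,-28,0,0,0,0,0],[1,-35,0,0,0,0,0],[1,-41,0,0,0,0,0],[1,-45,0,0,0,0,0],[1,-45,0,0,0,0,0]],
])

```text
t: 15.18
position: [541.6, -198.1, 56.3]
eef_rot: [-3.14, -0.001, 1.496]
wrist_force: [0.1, 11.4, 3.4]
opening: 21.3
```

Run:
```python
from h import *
import cv2
print(loc())
a=capture("wrist")[:,:,::-1][50:290,180:380]
cv2.imwrite("pics/w11.png",cv2.resize(a,None,fx=2.5,fy=2.5,interpolation=cv2.INTER_CUBIC))
```

```text
{'t': 15.175, 'fx': np.float64(-2.8), 'fy': np.float64(-331.6), 'z': np.float64(56.3), 'F': array([ 0.1, 11.4,  3.4]), 'op': 21.3, 'rpy': array([-3.140e+00, -1.000e-03,  1.496e+00])}
```

View pics/w11.png

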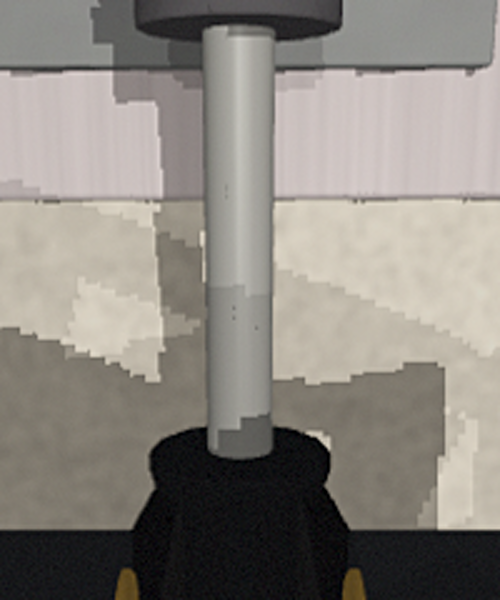

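Call:
carry_out([
  [[1,-2,0,0,0,0,0],[1,-4,0,0,0,0,0],[1,-4,0,0,0,0,0],[1,-4,0,0,0,0,0]],
])

```text
t: 15.72
position: [541.5, -198.8, 56.3]
eef_rot: [-3.14, -0.008, 1.496]
wrist_force: [-0.1, 10.7, 4.8]
opening: 21.3
```

Run:
```python
from h import *
import cv2
print(loc())
a=capture("wrist")[:,:,::-1][40:140,200:340]
cv2.imwrite("pics/w12.png",cv2.resize(a,None,fx=5,fy=5,interpolation=cv2.INTER_CUBIC))
```

```text
{'t': 15.725, 'fx': np.float64(-2.8), 'fy': np.float64(-332.3), 'z': np.float64(56.3), 'F': array([-0.1, 10.7,  4.8]), 'op': 21.3, 'rpy': array([-3.14 , -0.008,  1.496])}
```

View pics/w12.png

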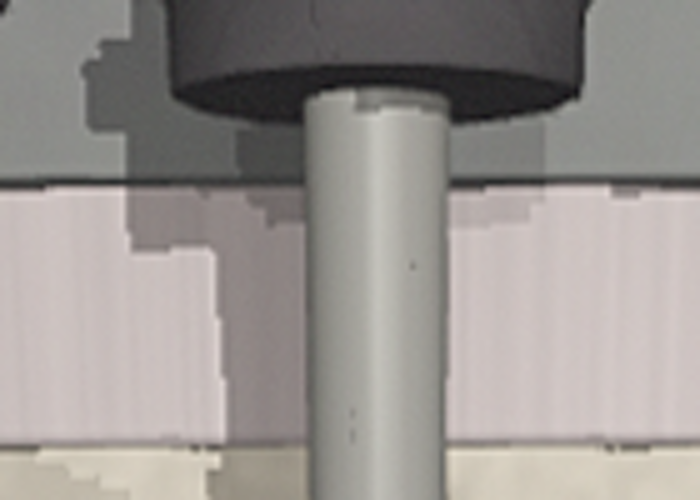

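Call:
carry_out([
  [[1,-3,0,0,0,-0.008,0],[1,-5,0,0,0,-0.008,0],[1,-6.5,0,0,0,-0.008,0],[1,-6.5,0,0,0,-0.008,0],[1,-6.5,0,0,0,-0.008,0]],
])

```text
t: 16.4
position: [541.3, -202.1, 56.3]
eef_rot: [-3.139, -0.006, 1.495]
wrist_force: [-1.0, 11.0, 4.6]
opening: 21.4
```

Run:
```python
from h import *
import cv2
print(loc())
a=capture("wrist")[:,:,::-1][40:140,200:340]
cv2.imwrite("pics/w13.png",cv2.resize(a,None,fx=5,fy=5,interpolation=cv2.INTER_CUBIC))
```

```text
{'t': 16.4, 'fx': np.float64(-2.8), 'fy': np.float64(-335.6), 'z': np.float64(56.3), 'F': array([-1. , 11. ,  4.6]), 'op': 21.4, 'rpy': array([-3.139, -0.006,  1.495])}
```

View pics/w13.png

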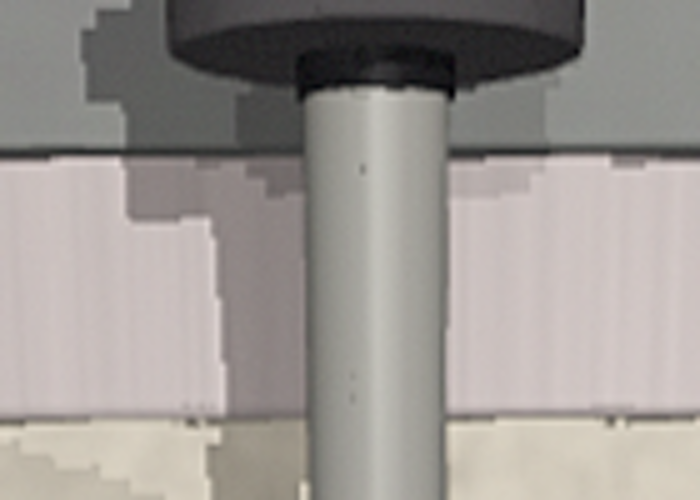

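Run:
```python
from h import *
import cv2
for i in range(14):
    a=capture("side")
    if i%4==0: print(loc())
cv2.imwrite("pics/s14.png",cv2.resize(a[100:340,150:400,::-1],None,fx=2.4,fy=2.4))
b=capture("wrist")[:,:,::-1][40:140,200:340]
cv2.imwrite("pics/w14.png",cv2.resize(b,None,fx=5,fy=5))
cv2.imwrite("pics/t14.png",capture("top")[:,:,::-1])
print(loc(),get_obs()["joint_vel"].round(4))
```

```text
{'t': 16.5, 'fx': np.float64(-2.8), 'fy': np.float64(-335.6), 'z': np.float64(56.3), 'F': array([-1.5, 11.5,  5.7]), 'op': 20.7, 'rpy': array([-3.139, -0.006,  1.495])}
{'t': 16.7, 'fx': np.float64(-2.8), 'fy': np.float64(-335.6), 'z': np.float64(56.3), 'F': array([-1. , 11.7,  4.7]), 'op': 21.0, 'rpy': array([-3.139, -0.006,  1.495])}
{'t': 16.9, 'fx': np.float64(-2.8), 'fy': np.float64(-335.6), 'z': np.float64(56.3), 'F': array([-1.1, 11.9,  5.3]), 'op': 21.4, 'rpy': array([-3.139, -0.006,  1.495])}
{'t': 17.1, 'fx': np.float64(-2.8), 'fy': np.float64(-335.6), 'z': np.float64(56.3), 'F': array([-1.6, 11.5,  4.7]), 'op': 21.2, 'rpy': array([-3.139, -0.006,  1.495])}
{'t': 17.25, 'fx': np.float64(-2.8), 'fy': np.float64(-335.6), 'z': np.float64(56.3), 'F': array([-1. , 11.3,  6.3]), 'op': 20.7, 'rpy': array([-3.139, -0.006,  1.495])} [ 0.0003 -0.0005  0.0015 -0.0009  0.0007  0.0005]
```

View pics/s14.png

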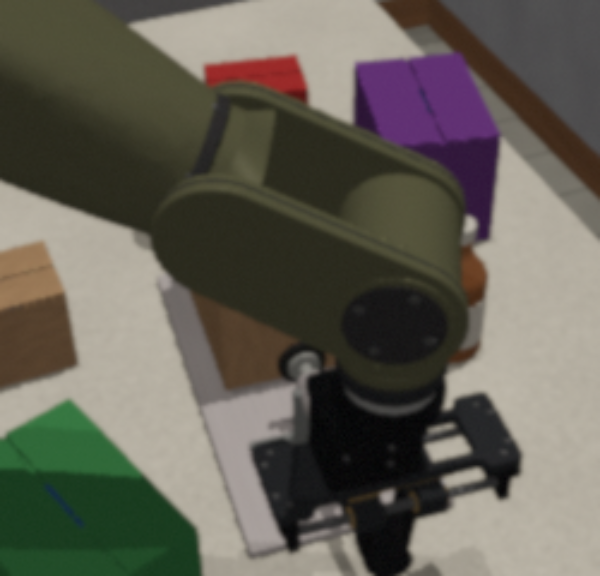

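View pics/w14.png

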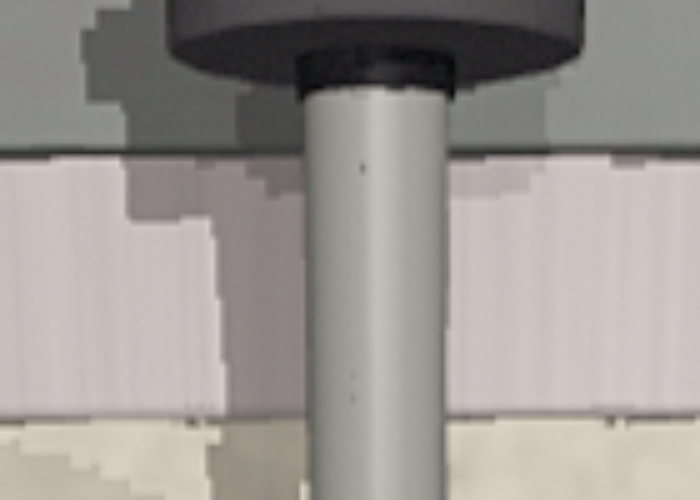

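View pics/t14.png

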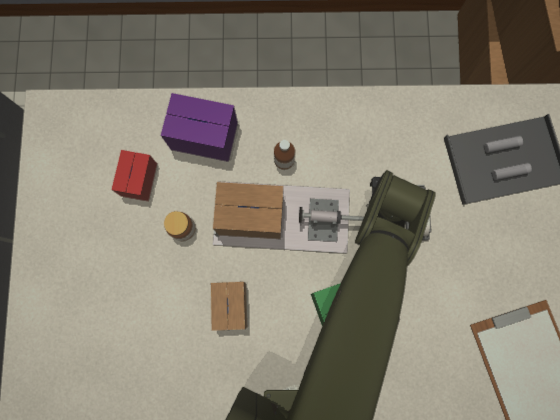

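The views show four flat flaps, the carton in place, the pad clear of it and the ring at the mouth. The arm is steady, so I'm handing the job in.

```bash
python3 -c "
from h import *
print(close_job()); print(loc())"
```

```text
the job is handed in; nothing more can be done
None
the job is handed in; nothing more can be done
```

The carton is closed and the clamp is being held open, so you can lift the carton out. I folded the fence-end flap first, then the clamp-end flap, then the front and back flaps. After that I gripped the knob's waist and drew the rod out.

- **Clamp:** The rod is drawn out about 46 mm, judged from how far the gripper moved. The dark ring shows right at the barrel mouth in the wrist view. The arm held there without moving for 0.85 s before I handed in, against about 11.5 N of spring pull. That is a little under the 12 N expected at this draw.
- **Carton:** In the top view all four flaps lie flat. The carton stands where it did and the clamp pad is clear of it.
- **Jar, bottle and dispenser:** The jar and the bottle have not moved in the pictures. The dispenser was mostly hidden behind the arm in the last top view, so I could not check it; the gripper should have passed well above it.
- **What disagreed:** The top and wrist cameras differed by up to 7 mm on where the knob was along the rod. I checked again at close range and moved 3 mm before gripping. The first two pulls stopped about 3 mm short because the arm gave under the spring, so I pulled further to make that up.

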